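Reset the tripped breaker under the push-latch cover of the bench power box

TASK

One of the three breakers under the sprung cover of the bench power box has tripped: its white button stands out further than the other two. Press the front edge of the cover down until it stops and let go so that it springs fully open by itself, push the tripped button fully in, then swing the cover down from behind and press its front edge down to the stop again so that it latches, and leave it shut. Do it all with the fingertips or the outside of the fingers: grip and lift nothing, do not haul the cover up, and leave the loose parts and tools round the box where they are.

Things in the scene. Friction and masses are not known exactly. Their poses are not given: they have to be found in the camera images.
- power_box: Bench power box bolted to the bench: grey steel case, 130 mm deep (its x), 240 mm wide (its y), 60 mm high; 3 mm lugs reach out to 142 mm at both ends. Origin: centre of the underside, on the bench; x points to its rear (away from the face with three round sockets), y to the left seen from the front, z up. Its flat top (deck) carries the cover and the breakers.
- cover (a joint): Cover angle, rad: 0 latched (may read 0.01), about -0.13 pressed onto its rubber buffers, 1.6 fully open (upright). A damped spring opens it in about 2 s; 1 to 2 N at the front edge swing it shut. Push-push latch: press the latched cover to -0.12 or beyond (7 to 8 mm at the front edge, 5 to 10 N), let go: it opens. From open, push it down as far, let go: it latches. A shorter press changes nothing.
- cover_hinge (a point): Middle of the cover's hinge axis (along the box's y), at box (32, 0, 64) mm. The cover is a grey plastic hood 140 mm wide. Shut: flat top 20.5 mm above the axis, from 2 to 70 mm in front of it (box -x), with a 13 mm deep skirt at front and sides. Fully open: outer face about 21 mm behind the axis, edge about 70 mm above it. The deck lies 4 mm below the axis and runs 33 mm behind it.
- cover_press (a point): Point on the cover's outer face at which to press: on the middle line, among four thin ribs, 56 mm from the hinge axis and 14 mm from the front edge. It moves with the cover.
- cap_1 (a joint): Travel of the tripped breaker's button in m: 0 = tripped (standing out), 0.006 = fully in. It has no spring: friction of about 3 N holds it where it is pushed.
- cap_1_top (a point): Centre of the top of the tripped button: round white cap, 13 mm across, moves straight down; 12 mm above the deck tripped, 6 mm fully in. Three breakers stand in a row along the box's y, 38 mm apart, the middle one on the middle line, 42 mm in front of the hinge axis; any may be the tripped one. A thin collar round the row, 132 x 58 mm, is 8 mm high (14 mm at the rear); its front is 23 mm before the row.
- relay: Loose blue relay 13 x 29 x 26 mm standing on the deck near the box's left end; origin: centre of its underside. To be left alone.
- terminal_block: Loose green terminal block 16 x 46 x 16 mm on the bench left of the box; origin: centre of its underside. To be left alone.
- transformer: Loose small transformer 44 x 48 x 40 mm on the bench left of the box; origin: centre of its underside. To be left alone.
- fuse_box: Loose small box of fuses 34 x 62 x 20 mm on the bench right of the box; origin: centre of its underside. To be left alone.
- potentiometer: Loose potentiometer 26 x 26 x 26 mm on the bench right of the box; origin: centre of its underside. To be left alone.
- heatsink: Loose finned heat sink 27 x 42 x 35 mm on the bench further right; origin: centre of its underside. To be left alone.
- wick_spool: Loose small spool of desoldering braid, 39 mm across, 12 mm high, on the bench further right; origin: centre of its underside. To be left alone.

How it is judged:
On the way, in this order (a step that is already met when the one before it is completed fails the run):
1. the shut cover has been pressed down past its latched position (below -0.08 rad) (value of joint cover below -0.08 rad and value of joint cap_1 below 0.001 m).
2. the cover stands open by itself (beyond 1.4 rad), not touched by the fingers, the tripped button still out (value of joint cover above 1.4 rad and contact force between the fingers and cover below 0.3 N and value of joint cap_1 below 0.003 m), for 0.1 s.
3. the tripped button is fully in (5 of its 6 mm or more) while the cover is still open (value of joint cap_1 above 0.005 m and value of joint cover above 1.2 rad), for 0.1 s.
4. the cover has been swung down and pressed past its latched position again (below -0.08 rad) (value of joint cover below -0.08 rad and value of joint cap_1 above 0.005 m).
At the end, for the whole second after the job is handed in: The cover is latched shut (between -0.04 and 0.05 rad) and at rest with nothing touching it, the tripped button is in by at least 5 of its 6 mm, and every loose thing round the box is within 15 mm of where it stood (value of joint cover between -0.04 and 0.05 rad and velocity of joint cover between -0.05 and 0.05 rad/s and value of joint cap_1 above 0.005 m and distance of each of relay, terminal_block, transformer, fuse_box, potentiometer, heatsink, wick_spool from where it was at the start of the episode below 0.015 m).
It fails at once if a loose part or tool round the box is lifted or moved by more than 15 mm (distance of any of relay, terminal_block, transformer, fuse_box, potentiometer, heatsink, wick_spool from where it was at the start of the episode above 0.015 m).
It fails at once if the cover is gripped and hauled up (a finger force over 8 N on it while it opens) instead of springing open by itself (value of joint cover between 0.15 and 1.4 rad and velocity of joint cover above 0.15 rad/s and contact force between the fingers and cover above 8 N).
It also fails if it takes over 46 s, if anything falls off the work surface, if the arm or the gripper's body presses on something with over 40 N, if the wrist force passes 120 N, or if a joint passes its speed limit or range.

ROBOT

A 7-joint arm with a two-finger parallel gripper is mounted at the origin on a cart in front of the work surface, level with it; the furniture and walls round the work are solid. World frame = base frame: x ahead of the robot, y to its left, z up, the work surface at z = 0. Lengths are in m, angles in rad, forces in N, time in s.
With the tool pointing down it reaches from about 0.4 to 0.875 m from the base axis. Payload 6.5 kg.
Tool frame: the origin (TCP) lies at the very end of the fingers, on their centre line; the grasp point (between the pads) lies 19 mm behind it; z points along the fingers, y is the line along which they close (so a half turn about z gives the same grasp; the last joint's range is limited). The gripper opens to 88 mm and grips with 3 to 60 N. Pads are 18 mm wide; open, the fingers measure 123 mm over their backs; the gripper's body (75 mm by 187 mm) begins 45 mm behind the grasp point.
Start: joints at [1.106, 0.536, -0.004, 1.538, 0.003, 1.067, -0.071], TCP at [0.252, -0.599, 0.202] pointing down, gripper open.
Joint ranges: [-2.7, 2.7], [-0.37, 2.16], [-1.27, 1.26], [0.24, 2.4], [-1.31, 4.45], [0.19, 1.91], [-2.76, 2.76]. Speed limits (rad/s): [2.39, 2.39, 3.14, 3.14, 3.14, 3.14, 3.14].

INTERFACE

Orientations are given as a unit quaternion [x, y, z, w].
In Python, from station import state, snapshot, camera_info, sign_off gives the robot as it stands. The module is installed in compiled form; this text tells all that it offers.
- The arm moves only by the tool arm_command, never from a script. Its argument "motion" is one flat list of numbers, 5 for each row, row after row: the shift along the tool's x, y, z in mm, then the turn about the tool's z in degrees, then the finger opening in mm, from 0 to 88.1. A call has 1 to 12 rows; each row is the pose to reach, as a shift and turn from the pose commanded when the call began, along the tool's axes at that moment; what a row does not reach only later rows make up. A row lasts 1/8 s, in which the tool goes at most 62.5 mm and 10.7 degrees, less where a joint would pass 70% of its speed; a pose out of reach is approached as far as the arm can. A call with a gripper value outside its range is refused whole. The fingers move at their own pace and stop on an object; the grip force is fixed at half the most. Time passes only in rows, so rows that repeat a pose let the fingers close. It gives the time, the measured TCP pose, the force, the opening and the grip force at its end, in the units of the state.
- state(): the state, without advancing time (a new reading comes with each control period).
- snapshot(name): name is "scene" or "top" or "wrist"; returns the picture (480x640x3 uint8, red, green, blue); there is no depth.
- camera_info(name): a dict with "K" (3x3 intrinsics, pixels), "pose" (4x4, takes a point from camera to world coordinates); the wrist camera has in their place "mount" (4x4, takes a point from camera to tool coordinates, whose origin is the TCP and whose axes are the flange's). Camera axes: x right, y down, z forward; pixel columns grow to the right and rows downward; lengths in m; the calibration is good to about 2 mm. A picture is of the moment at which its call begins: read the wrist's pose just before it. camera_info takes no time and is no camera call.
- sign_off(): hands the job in; it is judged then, once.
The state is a dict: "time_s": time; "joint_positions": joint angles; "qvel": joint speeds; "effort": joint torques, N m; "ee_pos": TCP position; "tcp_rot": TCP orientation; "wrist_force": force on the tool from outside, world axes, zero at the start; "torque": the same for the moment, N m; "gripper_width": finger opening in m; "finger_force": force on a finger pad.
Only numpy, scipy, OpenCV 4.12 (cv2) and the standard library are available. Lean on these libraries where they do the work, as an engineer would, in place of code of your own. Each camera call takes 0.05 s, during which the arm holds its last target. There are 200 camera calls.

## Working session

There is one attempt and no reset: what is moved stays moved. The work goes in short steps, Python scripts to look and compute and a tool call to move; the robot and the scene stay as the last step left them, time stands still between calls to the robot, and variables do not carry over. Pictures are saved under pics/ and viewed, at most 10 in all, crops included, and the job is handed in when it is done.

Besides the shell and the picture viewer there is one more tool, called after "Emit:" as name(argument=value, ...) on one line, values as JSON. arm_command: Moves the arm, as the interface text tells. Its arguments: {"type":"object","properties":{"motion":{"type":"array","items":{"type":"number"}}},"required":["motion"]}

```bash
mkdir -p pics
python3 - <<'E'
from station import *
import cv2,numpy as np
print(state())
for n in("scene","top"):
    cv2.imwrite(f"pics/{n}0.png",snapshot(n)[:,:,::-1]); c=camera_info(n); print(n,np.round(c["K"],1).tolist(),np.round(c["pose"],4).tolist())
print(camera_info("wrist"))
E
```

```text
{'time_s': 0.0, 'joint_positions': array([ 1.1058351 ,  0.53715975, -0.00444045,  1.53885768,  0.00258933,
        1.06726567, -0.0711957 ]), 'qvel': array([ 4.50933829e-04,  1.59910069e-03, -8.50200375e-07, -1.23971678e-03,
       -5.38198138e-04,  6.53375844e-04, -2.22282479e-03]), 'effort': array([ 1.05917341e-03, -5.70990944e+01,  9.91311371e-01, -2.51609838e+01,
       -5.62669057e-02,  1.79166481e-02,  1.38374894e-04]), 'ee_pos': array([ 0.25210791, -0.59839847,  0.20094927]), 'tcp_rot': array([ 9.80181904e-01,  1.98097768e-01, -2.22135392e-04, -8.12532052e-04]), 'wrist_force': array([-0.10643835, -0.06363475,  0.59731099]), 'torque': array([-0.0221509 ,  0.01284132,  0.00171017]), 'finger_force': 0.0, 'gripper_width': 0.08813645434304575}
scene [[580.7, 0.0, 315.7], [0.0, 580.7, 234.6], [0.0, 0.0, 1.0]] [[-0.8378, -0.3276, 0.4367, 0.0043], [-0.5455, 0.4695, -0.6943, 0.9332], [0.0224, -0.8199, -0.572, 0.7215], [0.0, 0.0, 0.0, 1.0]]
top [[572.0, 0.0, 320.9], [0.0, 572.0, 240.5], [0.0, 0.0, 1.0]] [[-0.0245, -0.9954, 0.0921, 0.36], [-0.9997, 0.0237, -0.0103, 0.1283], [0.0081, -0.0924, -0.9957, 1.3715], [0.0, 0.0, 0.0, 1.0]]
{'K': array([[377.5782933 ,   0.        , 320.1358102 ],
       [  0.        , 377.5782933 , 234.34967314],
       [  0.        ,   0.        ,   1.        ]]), 'mount': array([[-6.23080786e-04, -9.50502926e-01, -3.10714980e-01,
         7.99751654e-02],
       [ 9.99999188e-01, -9.37668044e-04,  8.63093049e-04,
         4.46407812e-04],
       [-1.11171998e-03, -3.10714190e-01,  9.50502739e-01,
        -1.82335976e-01],
       [ 0.00000000e+00,  0.00000000e+00,  0.00000000e+00,
         1.00000000e+00]])}
```

View pics/top0.png

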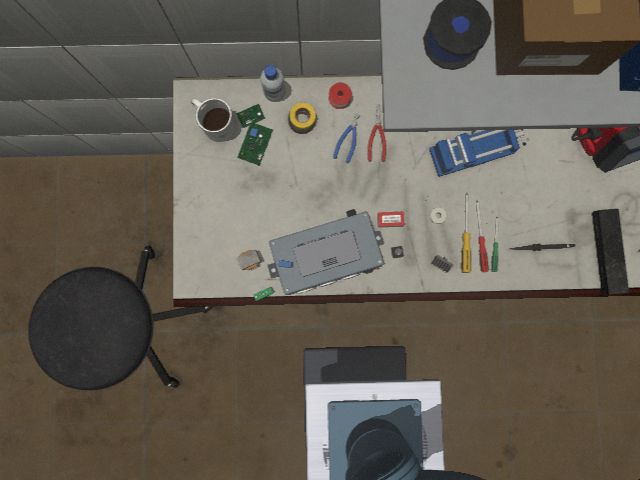

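View pics/scene0.png

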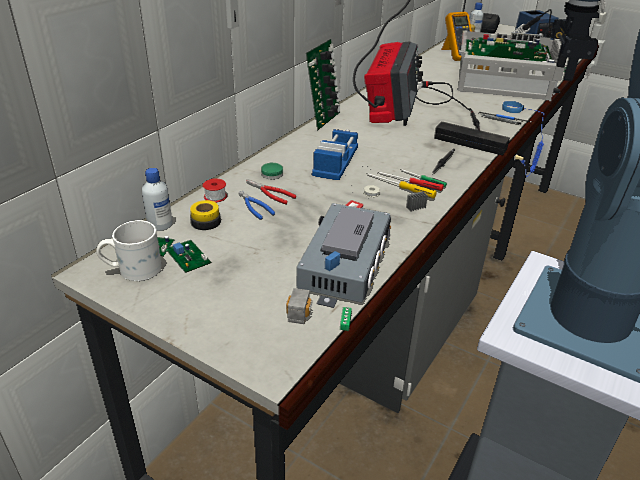

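Top view: the box spans roughly columns 270–384 and rows 210–293, tilted, with the cover around (328,254). I'll enlarge that area next.

Run:
```python
import cv2
a=cv2.imread("pics/top0.png")[200:305,232:392]
cv2.imwrite("pics/c1.png",cv2.resize(a,None,fx=5,fy=5,interpolation=cv2.INTER_CUBIC))
```

```text
(no output)
```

View pics/c1.png

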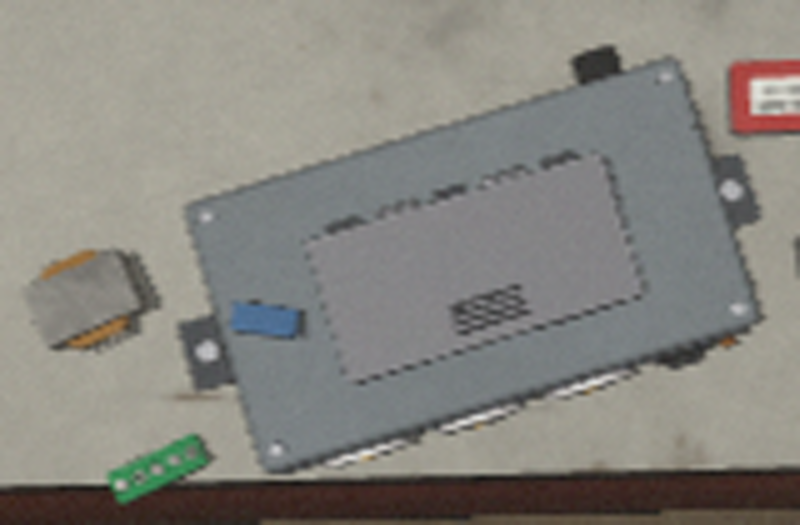

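The crop shows deck corners at crop px RL(186,205), RR(677,57), FR(760,318), FL(272,472). The cover ribs are centred at about (491,309), and the relay is at (266,320).

```bash
cat > h.py <<'E'
import numpy as np,cv2
from station import *
from scipy.spatial.transform import Rotation as R
from scipy.optimize import least_squares
def ray(n,px,z):
    c=camera_info(n);K=c["K"];T=c["pose"];d=T[:3,:3]@np.linalg.solve(K,[px[0],px[1],1]);return T[:3,3]+d*(z-T[2,3])/d[2]
def b2w(p,pose):
    x,y,a=pose;c,s=np.cos(a),np.sin(a);p=np.asarray(p,float);return np.array([x+c*p[0]-s*p[1],y+s*p[0]+c*p[1],p[2]])
def totool(w):
    s=state();return R.from_quat(s["tcp_rot"]).inv().apply(np.asarray(w)-s["ee_pos"])*1000
E
python3 - <<'E'
from h import *
cr=lambda u,v:(232+(u+.5)/5-.5,200+(v+.5)/5-.5)
px=[(186,205),(677,57),(760,318),(272,472)];B=[(.065,.12,.06),(.065,-.12,.06),(-.065,-.12,.06),(-.065,.12,.06)]
W=[ray("top",cr(*p),.06) for p in px]
f=lambda q:np.concatenate([(b2w(b,q)-w)[:2] for b,w in zip(B,W)])
r=least_squares(f,[.45,.1,0]);print(r.x,np.degrees(r.x[2]),r.fun*1000)
q=r.x
print("ribs",ray("top",cr(491,309),.0845),"pred",b2w((.032-.056,0,.0845),q),"tool",totool(b2w((.032-.056,0,.0845),q)))
for n,p,z in[("relay",(266,320),.086),("transf",(85,300),.04),("term",(160,468),.016)]: print(n,ray("top",cr(*p),z))
s=state();print(R.from_quat(s["tcp_rot"]).as_matrix().round(3))
E
```

```text
[0.45436598 0.1026233  0.27759923] 15.90526450597553 [ 0.06517091  1.22018626  2.41872033 -1.346275   -0.81283012 -2.7042168
 -1.67106112  2.83030554]
ribs [0.43130534 0.09613784 0.0845    ] pred [0.43128479 0.09604615 0.0845    ] tool [ 434.78420216 -570.24789742  117.37062576]
relay [0.42870914 0.19742709 0.086     ]
transf [0.44251231 0.28394241 0.04      ]
term [0.36383205 0.25244389 0.016     ]
[[ 0.922  0.388 -0.001]
 [ 0.388 -0.922  0.001]
 [-0.    -0.002 -1.   ]]
```

Emit:
arm_command(motion=[435, -570, 20, 7, 0, 435, -570, 20, 7, 0, 435, -570, 20, 7, 0, 435, -570, 20, 7, 0, 435, -570, 20, 7, 0, 435, -570, 20, 7, 0, 435, -570, 20, 7, 0, 435, -570, 20, 7, 0, 435, -570, 20, 7, 0, 435, -570, 20, 7, 0, 435, -570, 40, 7, 0, 435, -570, 60, 7, 0])

```text
time_s: 1.6
ee_pos: [0.4332, 0.0988, 0.1421]
tcp_rot: [0.99, 0.14, 0.002, -0.001]
wrist_force: [0.6, -1.0, -0.8]
gripper_width: 0.0001
finger_force: 0.0
```

Run:
```python
from h import *
q=[0.4544,0.1026,0.2776]
s=state();print(s["time_s"],s["ee_pos"],s["gripper_width"],s["wrist_force"],totool(b2w((-.024,0,.0845),q)),np.degrees(R.from_quat(s["tcp_rot"]).as_euler("ZYX")))
cv2.imwrite("pics/w1.png",snapshot("wrist")[:,:,::-1])
```

```text
1.6 [0.43317158 0.09884665 0.14206643] 0.00012533845928044913 [ 0.62466275 -0.96805607 -0.75850697] [-2.74770742  2.2515352  57.55589342] [  16.03796009   -0.18604613 -179.95072624]
```

View pics/w1.png

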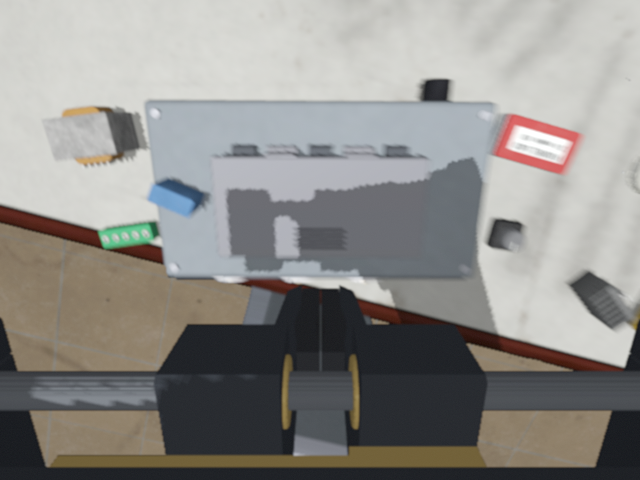

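Wrist view: the box is square to the tool, the ribs sit at about (322,238) on the finger line (column 320), and nothing is in the way. Pressing now.

Emit:
arm_command(motion=[-3, 2, 30, 0, 0, -3, 2, 54, 0, 0, -3, 2, 60, 0, 0, -3, 2, 63, 0, 0, -3, 2, 65, 0, 0, -3, 2, 66, 0, 0, -3, 2, 66, 0, 0])

```text
time_s: 2.52
ee_pos: [0.4298, 0.0925, 0.0761]
tcp_rot: [0.99, 0.138, 0.0, 0.0]
wrist_force: [0.0, -0.4, 0.2]
gripper_width: 0.0002
finger_force: 0.0
```

Run:
```python
from h import *
s=state();print(s)
a=snapshot("wrist")[100:400,100:540];b=snapshot("scene")[170:330,270:430]
o=np.zeros((300,800,3),np.uint8);o[:,:440]=a;o[:,440:800]=cv2.resize(b,(360,300))[:, :]
cv2.imwrite("pics/w2.png",o[:,:,::-1])
```

```text
{'time_s': 2.525, 'joint_positions': array([ 1.05180454e-03,  4.19603114e-01, -3.74559386e-01,  2.15213010e+00,
        2.62792225e-01,  6.11730307e-01, -1.85454949e+00]), 'qvel': array([-0.00306364,  0.00060816,  0.00207022,  0.00075275,  0.00054177,
        0.00102945,  0.0003303 ]), 'effort': array([-3.42792751e-03, -4.01503909e+01, -2.77688965e+00, -1.60468179e+01,
        1.87883084e-02, -9.07095219e-02, -5.75356535e-03]), 'ee_pos': array([0.42978927, 0.0924674 , 0.07610478]), 'tcp_rot': array([9.90454047e-01, 1.37843041e-01, 2.76579639e-04, 1.20620774e-05]), 'wrist_force': array([ 0.03305717, -0.3682401 ,  0.15502728]), 'torque': array([0.04164118, 0.00886535, 0.02847219]), 'finger_force': 0.0, 'gripper_width': 0.00024191765575606368}
```

View pics/w2.png

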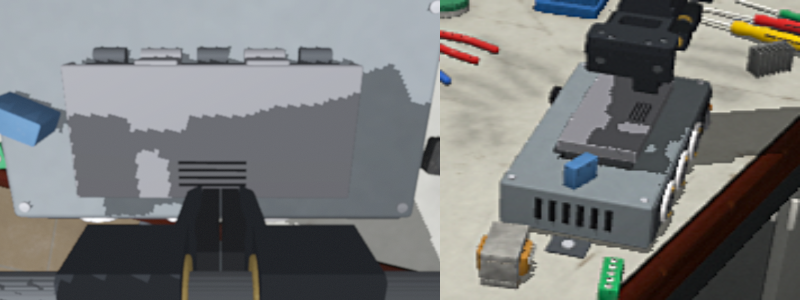

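Run:
```python
from h import *
q=[0.4544,0.1026,0.2776]
def proj(n,p):
    c=camera_info(n);T=c["pose"] if n!="wrist" else None
    if T is None:
        s=state();E=np.eye(4);E[:3,:3]=R.from_quat(s["tcp_rot"]).as_matrix();E[:3,3]=s["ee_pos"];T=E@c["mount"]
    v=c["K"]@(T[:3,:3].T@(np.asarray(p)-T[:3,3]));return (v[:2]/v[2]).round(1)
s=state()
for n in("scene","wrist"):
  print(n,"tcp",proj(n,s["ee_pos"]),"ribs",proj(n,b2w((-.024,0,.0845),q)),"deckFR",proj(n,b2w((-.065,-.12,.06),q)),"deckFL",proj(n,b2w((-.065,.12,.06),q)),"FLbase",proj(n,b2w((-.065,.12,.0),q)),"relayTop",proj(n,[.4287,.1974,.086]))
```

```text
scene tcp [360.4 232.1] ribs [359.1 229.2] deckFR [390.5 212.1] deckFL [364.7 280.3] FLbase [362.4 305.4] relayTop [333.  254.7]
wrist tcp [318.8 271.4] ribs [312.8 273.6] deckFR [515.  319.5] deckFL [112.9 320.3] FLbase [154.7 278.1] relayTop [106.3 226.7]
```

The picture shows the finger end still above the ribs, which fits the zero force reading. I'll lower gradually and watch the force.

Emit:
arm_command(motion=[1, -3, 2, 0, 0, 1, -3, 4, 0, 0, 1, -3, 6, 0, 0, 1, -3, 8, 0, 0, 1, -3, 8, 0, 0])

```text
time_s: 3.25
ee_pos: [0.4295, 0.0956, 0.0676]
tcp_rot: [0.99, 0.138, -0.0, 0.0]
wrist_force: [-0.7, 0.6, 1.1]
gripper_width: 0.0001
finger_force: 0.0
```

Emit:
arm_command(motion=[0, 0, 2, 0, 0, 0, 0, 4, 0, 0, 0, 0, 6, 0, 0, 0, 0, 6, 0, 0])

```text
time_s: 3.75
ee_pos: [0.4295, 0.0956, 0.0616]
tcp_rot: [0.99, 0.138, -0.0, 0.0]
wrist_force: [-0.7, 0.4, 0.4]
gripper_width: 0.0004
finger_force: 0.0
```

Emit:
arm_command(motion=[0, 0, 2, 0, 0, 0, 0, 3, 0, 0, 0, 0, 4, 0, 0, 0, 0, 4, 0, 0])

```text
time_s: 4.25
ee_pos: [0.4297, 0.0956, 0.0577]
tcp_rot: [0.99, 0.138, -0.0, 0.0]
wrist_force: [-0.4, -0.6, -0.4]
gripper_width: 0.0006
finger_force: 0.0
```

Run:
```python
from h import *
a=snapshot("wrist")[140:340,200:440];b=snapshot("scene")[180:280,310:430]
o=np.hstack([cv2.resize(a,(400,333)),cv2.resize(b,(400,333),interpolation=cv2.INTER_CUBIC)])
cv2.imwrite("pics/w3.png",o[:,:,::-1])
```

```text
(no output)
```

View pics/w3.png

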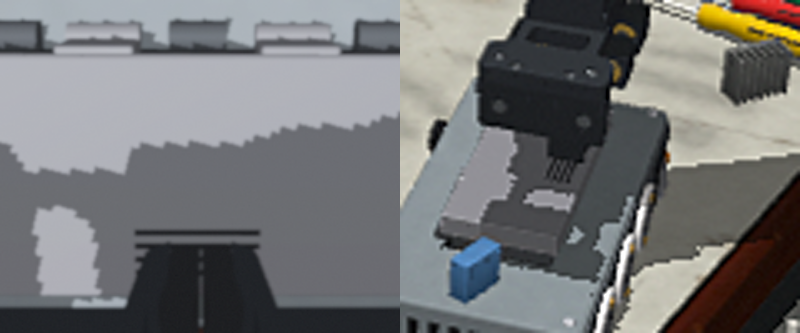

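Both views show the tip just above the ribs: wrist crop (200,245), scene crop (563,160). When closed, the fingers end about 30 mm short of the reported TCP. Continuing down.

Emit:
arm_command(motion=[0, 0, 2, 0, 0, 0, 0, 4, 0, 0, 0, 0, 5, 0, 0, 0, 0, 6, 0, 0])

```text
time_s: 4.85
ee_pos: [0.4297, 0.0956, 0.0517]
tcp_rot: [0.99, 0.138, -0.0, 0.0]
wrist_force: [0.7, -0.0, 0.0]
gripper_width: 0.0006
finger_force: 0.0
```

Emit:
arm_command(motion=[0, 0, 1, 0, 0, 0, 0, 2, 0, 0, 0, 0, 3, 0, 0, 0, 0, 4, 0, 0])

```text
time_s: 5.35
ee_pos: [0.4296, 0.0956, 0.0478]
tcp_rot: [0.99, 0.138, -0.0, 0.0]
wrist_force: [-1.5, -0.4, 0.6]
gripper_width: 0.0003
finger_force: 0.6
```

Emit:
arm_command(motion=[0, 0, 1, 0, 0, 0, 0, 2, 0, 0, 0, 0, 3, 0, 0, 0, 0, 4, 0, 0])

```text
time_s: 5.85
ee_pos: [0.4296, 0.0956, 0.0437]
tcp_rot: [0.99, 0.138, -0.0, 0.0]
wrist_force: [-0.9, -0.6, 0.7]
gripper_width: 0.0005
finger_force: 0.7
```

Emit:
arm_command(motion=[0, 0, 1, 0, 0, 0, 0, 2, 0, 0, 0, 0, 3, 0, 0, 0, 0, 3, 0, 0])

```text
time_s: 6.35
ee_pos: [0.4294, 0.0955, 0.0412]
tcp_rot: [0.99, 0.138, -0.0, 0.0]
wrist_force: [-3.7, -1.4, 11.0]
gripper_width: 0.0
finger_force: 5.4
```

Run:
```python
from h import *
s=state();print(s["wrist_force"],s["torque"],s["effort"])
a=snapshot("wrist")[100:350,170:470];b=snapshot("scene")[180:280,310:430]
o=np.hstack([cv2.resize(a,(400,333)),cv2.resize(b,(400,333),interpolation=cv2.INTER_CUBIC)])
cv2.imwrite("pics/w4.png",o[:,:,::-1])
```

```text
[-3.69143456 -1.38215463 10.97138946] [-0.2297646   0.83650594  0.03486648] [-1.02525791e-01 -3.87104774e+01 -2.35754728e+00 -1.46879134e+01
  2.42528385e-01 -1.31615594e+00 -5.49998571e-03]
```

View pics/w4.png

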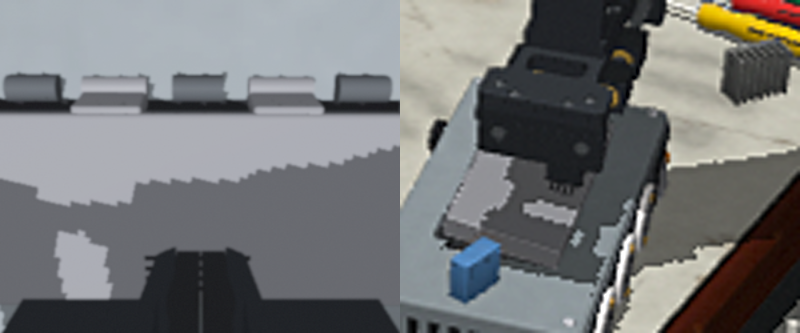

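Emit:
arm_command(motion=[0, 0, 1, 0, 0, 0, 0, 2, 0, 0, 0, 0, 2, 0, 0])

```text
time_s: 6.82
ee_pos: [0.4294, 0.0954, 0.0404]
tcp_rot: [0.99, 0.138, -0.0, 0.001]
wrist_force: [-11.0, -2.7, 32.7]
gripper_width: 0.0002
finger_force: 16.8
```

Stiff at 33 N, so the cover is on its buffers. Letting go and pulling away up and forward.

Emit:
arm_command(motion=[0, 0, -50, 0, 0, -20, 0, -110, 0, 0, -40, 0, -125, 0, 0, -40, 0, -125, 0, 0, -40, 0, -125, 0, 0, -40, 0, -125, 0, 0, -40, 0, -125, 0, 0, -40, 0, -125, 0, 0, -40, 0, -125, 0, 0, -40, 0, -125, 0, 0, -40, 0, -125, 0, 0, -40, 0, -125, 0, 0])

```text
time_s: 8.32
ee_pos: [0.3913, 0.0847, 0.1639]
tcp_rot: [0.99, 0.138, 0.0, 0.0]
wrist_force: [0.5, 0.5, 0.4]
gripper_width: 0.0009
finger_force: 0.0
```

Emit:
arm_command(motion=[0, 0, 0, 0, 0, 0, 0, 0, 0, 0, 0, 0, 0, 0, 0, 0, 0, 0, 0, 0, 0, 0, 0, 0, 0, 0, 0, 0, 0, 0, 0, 0, 0, 0, 0, 0, 0, 0, 0, 0])

```text
time_s: 9.32
ee_pos: [0.3912, 0.0847, 0.1638]
tcp_rot: [0.99, 0.138, -0.0, 0.0]
wrist_force: [0.6, -0.2, 0.7]
gripper_width: 0.0004
finger_force: 0.0
```

Run:
```python
from h import *
s=state();print(s["time_s"],s["ee_pos"],s["tcp_rot"],s["wrist_force"])
W=snapshot("wrist");S=snapshot("scene");np.savez("im5.npz",W=W,S=S,p=s["ee_pos"],r=s["tcp_rot"])
o=np.hstack([cv2.resize(W[60:360,140:500],(480,400)),cv2.resize(S[170:270,320:400],(320,400),interpolation=cv2.INTER_CUBIC)])
cv2.imwrite("pics/w5.png",o[:,:,::-1])
```

```text
9.325 [0.39120018 0.08468251 0.16379242] [ 9.90449020e-01  1.37879429e-01 -3.70200457e-05  8.66168892e-06] [ 0.62429475 -0.2439629   0.71932174]
```

View pics/w5.png

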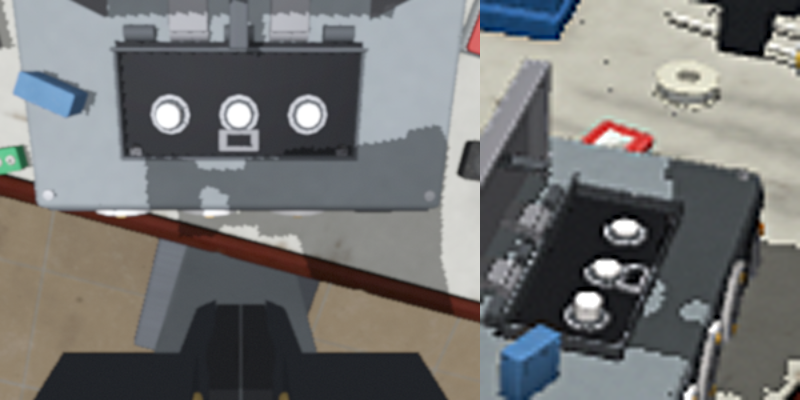

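The cover stands upright. In the scene crop the left button, at (587,310), stands clearly taller than those at (605,270) and (625,230). So the tripped one is the left (+y), at wrist crop (168,116).

Run:
```python
from h import *
q=[0.4544,0.1026,0.2776]
d=np.load("im5.npz");p,r=d["p"],R.from_quat(d["r"]);c=camera_info("wrist");M=c["mount"]
for uv,z,y in[((168,115),.072,.038),((238,115),.066,0),((308,115),.066,-.038)]:
    u=(140+uv[0]*.75,60+uv[1]*.75)
    v=M[:3,:3]@np.linalg.solve(c["K"],[*u,1]);v=r.apply(v);o=p+r.apply(M[:3,3])
    w=o+v*(z-o[2])/v[2];b=b2w((-.010,y,z),q);print("meas tool",totool(w).round(1),"pred tool",totool(b).round(1))
```

```text
meas tool [ 56.2 -37.6  91.8] pred tool [ 55.6 -38.   91.8]
meas tool [55.7 -0.4 97.8] pred tool [55.7  0.  97.8]
meas tool [55.7 37.7 97.8] pred tool [55.7 38.  97.8]
```

Emit:
arm_command(motion=[56, -38, 0, 0, 0, 56, -38, 0, 0, 0, 56, -38, 40, 0, 0, 56, -38, 90, 0, 0, 56, -38, 115, 0, 0, 56, -38, 122, 0, 0, 56, -38, 126, 0, 0, 56, -38, 129, 0, 0, 56, -38, 132, 0, 0, 56, -38, 132, 0, 0])

```text
time_s: 10.68
ee_pos: [0.4354, 0.1367, 0.0322]
tcp_rot: [0.99, 0.138, 0.001, -0.0]
wrist_force: [0.7, -1.0, 0.7]
gripper_width: 0.0
finger_force: 0.7
```

Emit:
arm_command(motion=[0, 0, 1, 0, 0, 0, 0, 2, 0, 0, 0, 0, 3, 0, 0, 0, 0, 3, 0, 0])

```text
time_s: 11.18
ee_pos: [0.4354, 0.1367, 0.0293]
tcp_rot: [0.99, 0.138, 0.001, 0.0]
wrist_force: [1.6, -0.9, 8.6]
gripper_width: 0.0003
finger_force: 4.2
```

Emit:
arm_command(motion=[0, 0, 1, 0, 0, 0, 0, 2, 0, 0, 0, 0, 2, 0, 0])

```text
time_s: 11.55
ee_pos: [0.4356, 0.1367, 0.0286]
tcp_rot: [0.99, 0.138, 0.001, 0.0]
wrist_force: [-4.2, -3.0, 30.9]
gripper_width: 0.0003
finger_force: 15.2
```

Button is on its stop, consistent with the cover's tip offset (~37 mm). Rising and going behind the cover.

Emit:
arm_command(motion=[0, 0, -50, 0, 0, 0, 0, -110, 0, 0, 0, 0, -137, 0, 0, 46, 19, -137, 0, 0, 92, 38, -137, 0, 0, 92, 38, -137, 0, 0, 92, 38, -90, 0, 0, 92, 38, -60, 0, 0, 92, 38, -53, 0, 0, 92, 38, -53, 0, 0])

```text
time_s: 12.8
ee_pos: [0.533, 0.1254, 0.08]
tcp_rot: [0.99, 0.138, -0.0, -0.0]
wrist_force: [0.3, -0.0, 0.5]
gripper_width: 0.0006
finger_force: 0.0
```

Run:
```python
from h import *
q=[0.4544,0.1026,0.2776]
s=state();print(s["time_s"],s["ee_pos"],s["wrist_force"],"to behind pose",totool(b2w((.082,0,.080),q)).round(1))
a=snapshot("wrist");b=snapshot("scene")[140:270,310:414]
o=np.hstack([cv2.resize(a,(480,360)),cv2.resize(b,(288,360),interpolation=cv2.INTER_CUBIC)])
cv2.imwrite("pics/w6.png",o[:,:,::-1])
```

```text
12.8 [0.53296747 0.12542422 0.08000189] [ 0.27094963 -0.00103731  0.51263891] to behind pose [0.2 0.4 0. ]
```

View pics/w6.png

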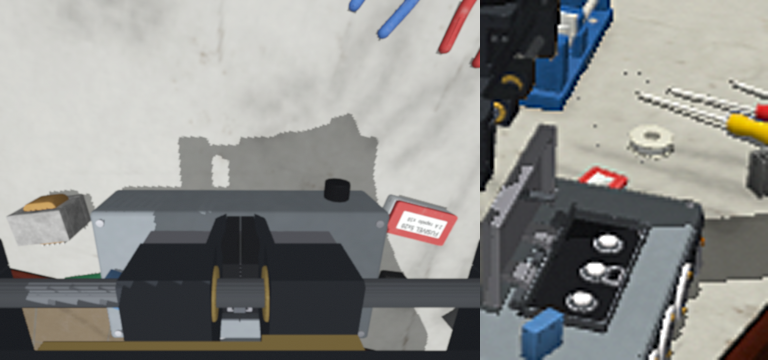

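All three buttons now look alike, and the fingers are behind the upright cover. Swinging it down.

Emit:
arm_command(motion=[-21, 0, 0, 0, 0, -28, 0, -3, 0, 0, -36, 0, -5, 0, 0, -44, 0, -6, 0, 0, -52, 0, -6, 0, 0, -60, 0, -5, 0, 0, -68, 0, -3, 0, 0, -76, 0, 1, 0, 0, -84, 0, 5, 0, 0, -91, 0, 11, 0, 0, -97, 0, 18, 0, 0, -104, 0, 27, 0, 0])

```text
time_s: 14.4
ee_pos: [0.4333, 0.0966, 0.0523]
tcp_rot: [0.99, 0.138, 0.0, -0.0]
wrist_force: [1.4, 0.0, 1.4]
gripper_width: 0.0004
finger_force: 0.9
```

Emit:
arm_command(motion=[-2, 0, 4, 0, 0, -2, 0, 8, 0, 0, -2, 0, 11, 0, 0, -2, 0, 13, 0, 0, -2, 0, 14, 0, 0, -2, 0, 14, 0, 0])

```text
time_s: 15.15
ee_pos: [0.431, 0.0958, 0.0405]
tcp_rot: [0.99, 0.138, -0.001, 0.001]
wrist_force: [-12.8, -2.0, 37.4]
gripper_width: 0.0005
finger_force: 19.3
```

Same stop height and force as before, so I'm letting go straight up and checking that it stays shut.

Emit:
arm_command(motion=[0, 0, -40, 0, 0, 0, 0, -90, 0, 0, -20, 0, -125, 0, 0, -40, 0, -125, 0, 0, -40, 0, -125, 0, 0, -40, 0, -125, 0, 0, -40, 0, -125, 0, 0, -40, 0, -125, 0, 0, -40, 0, -125, 0, 0, -40, 0, -125, 0, 0, -40, 0, -125, 0, 0, -40, 0, -125, 0, 0])

```text
time_s: 16.65
ee_pos: [0.3932, 0.0852, 0.1638]
tcp_rot: [0.99, 0.138, 0.0, 0.0]
wrist_force: [-0.7, -0.0, 0.1]
gripper_width: 0.0006
finger_force: 0.0
```

Run:
```python
from h import *
a=snapshot("wrist");b=snapshot("scene")[140:270,310:414]
o=np.hstack([cv2.resize(a,(480,360)),cv2.resize(b,(288,360),interpolation=cv2.INTER_CUBIC)])
cv2.imwrite("pics/w7.png",o[:,:,::-1])
```

```text
(no output)
```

View pics/w7.png

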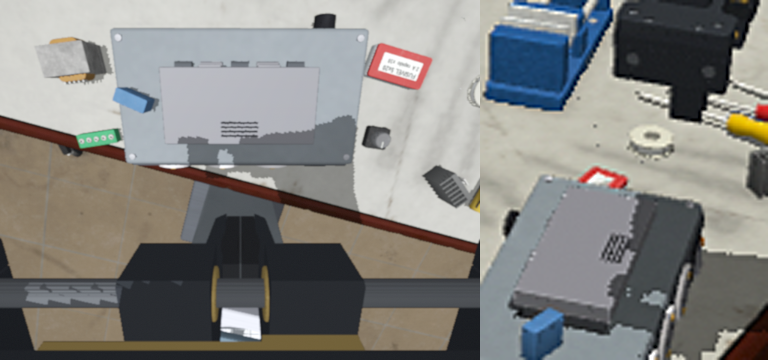

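The cover is shut flat (wrist crop 160–320, 67–143), clear of the fingers, and the loose parts are undisturbed.

```bash
python3 -c "
from station import *
print(sign_off())"
```

```text
the job is handed in; nothing more can be done
None
```

The job is handed in at about 17 s of the 46 s allowed: the cover sprang open by itself, the left (tripped) button was pushed to its stop, and the cover is shut again with the loose parts undisturbed in the final pictures; the sign-off gave no verdict.

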